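# Tip the dowels out of their tilt-out hopper

### The job

Two tilt-out hoppers stand on the conservation bench: one holds two round wooden dowels, the other two flat square pads. Pull the bin with the round dowels forward by its handle bar, all the way to its stop, so that both dowels tip out into the tray in front of it, and leave that bin tipped. Leave the bin with the square pads upright.

Things in the scene. Friction and masses are not known exactly. Their poses are not given: they have to be found in the camera images.
- hopper_bin (a joint): Tilt (rad) of the bin with the round dowels: 0 upright (at the start), grows as its top is pulled forward, 1.8 at the stop. Grey open bin 110 mm wide, 105 high, front wall low and leaning out, between two grey side plates 144 mm apart over all, 130 high. Hinge axis level, 115 mm above the bench; stiff: the bin stays at any angle, 1 to 3 N at the bar moves it. The stand is fixed.
- hopper_bar (a point): Middle of that bin's level round handle bar, 10 mm thick, 94 clear between its arms, 55 above the back rim. Upright: 50 mm behind and 125 above the hinge axis, 240 above the bench. It swings about the hinge (radius 135 mm) forward, then down, to 133 mm in front of and 21 above it at the stop; there a 50 mm gap lies behind the bar. Bin upright: x axis front to back, y along bar, z up.
- hopper_tray (a point): Centre of the inner floor of the fixed tray in front of and below that bin, 4 mm above the bench, 70 mm in front of the hinge axis. Inside 192 mm (x) by 122 mm (y), walls 4 mm thick, tops 32 mm above the bench. Its x axis points level from the tray to the bin's back (opposite to the pull), y along the hinge axis, z up.
- dowel0 (a point): Centre of one round dowel, plain wood, 18 mm diameter, 70 mm long (its own x axis along it), loose, at first lying on the floor of the bin.
- dowel1 (a point): Centre of the other round dowel, the same.
- other_bin (a joint): Tilt angle (rad) of the other bin, same hopper in every way, which holds two flat square wooden pads (40 x 40 x 12 mm); 0 upright. To be left so.

How it is judged:
On the way:
1. the bin with the dowels is pulled forward to its stop (value of joint hopper_bin above 1.65 rad), for 0.2 s.
At the end, for the whole second after the job is handed in: The dowel bin is left tipped forward (angle above 1.6 rad), both dowels lie inside the tray of that hopper (centres within its walls and less than 32 mm above its floor), and the other bin is upright (below 0.15 rad) (value of joint hopper_bin above 1.6 rad and value of joint other_bin below 0.15 rad and x of dowel0 in the frame of hopper_tray between -0.1 and 0.1 m and y of dowel0 in the frame of hopper_tray between -0.063 and 0.063 m and z of each of dowel0, dowel1 in the frame of hopper_tray below 0.032 m and x of dowel1 in the frame of hopper_tray between -0.1 and 0.1 m and y of dowel1 in the frame of hopper_tray between -0.063 and 0.063 m); the robot touches nothing.
It fails at once if the bin with the square pads is tipped (more than 0.3 rad) (value of joint other_bin above 0.3 rad).
It also fails if it takes over 40 s, if anything falls off the work surface, if the arm or the gripper's body presses on something with over 40 N, if the wrist force passes 120 N, or if a joint passes its speed limit or range.

### The arm

A 6-joint arm with a two-finger parallel gripper is mounted at the origin on the work surface. World frame = base frame: x ahead of the robot, y to its left, z up, the work surface at z = 0. Lengths are in m, angles in rad, forces in N, time in s.
With the tool pointing down it reaches from about 0.275 to 0.825 m from the base axis. Payload 4.9 kg.
Tool frame: the origin (TCP) lies at the very end of the fingers, on their centre line; the grasp point (between the pads) lies 19 mm behind it; z points along the fingers, y is the direction in which the jaws open and shut (so a half turn about z gives the same grasp; the last joint's range is limited). The gripper opens to 85 mm and grips with 20 to 120 N. Pads are 22 mm wide; open, the fingers measure 114 mm over their backs; the gripper's body (76 mm by 85 mm) begins 54 mm behind the grasp point. The pads swing forward as they close: fully open they stand 13 mm farther back than shut.
Start: joints at [-1.434, 0.326, -0.193, 1.052, 0, 1.437], TCP at [0.147, -0.53, 0.231] pointing down, gripper open.
Joint ranges: [-2.65, 2.65], [-0.97, 1.79], [-1.3, 1.35], [-1.93, 2.1], [-1.47, 1.37], [-3.14, 3.14]. Speed limits (rad/s): [2.57, 2.57, 3.14, 3.14, 3.14, 3.14].

### API

Orientations are given as a 3x3 rotation matrix whose columns are the frame's x, y, z axes.
In Python, from cell import telemetry, capture, order, finder gives the robot as it stands. The module is installed in compiled form; this text tells all that it offers.
- The arm moves only by the tool carry_out, never from a script. Its argument "moves" is a list of rows, each a list of 4 numbers: the shift along the tool's x, y, z in mm, then the turn about the tool's z in degrees. In form: [[dx, dy, dz, turn], ...]. A call has 1 to 8 rows; each row shifts and turns the commanded pose from where the row before left it, along the tool's axes as they then stand; what a row does not reach is not made up. A row lasts 1/12 s, in which the tool goes at most 41.7 mm and 7.16 degrees, less where a joint would pass 70% of its speed; a pose out of reach is approached as far as the arm can. A call with a gripper value outside its range is refused whole. "claw" is the finger opening in mm, from 0 to 85.4, set as the call begins (left out, the last holds). The fingers move at their own pace and stop on an object; "squeeze" is the grip in N (left out, the last holds). Time passes only in rows, so rows that do not move let the fingers close. It gives the time, the measured TCP pose, the force and the opening at its end, in the units of the state.
- telemetry.state(): the state, without advancing time (a new reading comes with each control period).
- capture(name): name is "scene" or "top" or "wrist"; returns a dict with "pixels" (480x640x3 uint8, red, green, blue), "mtx" (3x3 intrinsics, pixels), "view" (4x4, takes a point from world to camera coordinates); the wrist camera has in their place "hand_eye" (4x4, takes a point from camera to tool coordinates, whose origin is the TCP and whose axes are the flange's). Camera axes: x right, y down, z forward; pixel columns grow to the right and rows downward; lengths in m; the calibration is good to about 2 mm. A picture is of the moment at which its call begins: read the wrist's pose just before it. There is no depth.
- order.close_job(): hands the job in, once; it reports no verdict.
Trained networks look in the newest picture that a camera, given by its name, has taken for a name from the list of things; names that differ only in an ending like _2 or _b are one class to them, and where a whole thing is asked for, a point or a joint stands for the part that bears it (a point fixed in the world has none). Each returns a list of dicts, best first, with "conf" (0 to 1); they miss things now and then, are a little off and sometimes report something else, mostly with a low value. They report only what shows in the picture. A call takes as long as a camera call.
- finder.recognise(camera, name): "rect" ([left, top, right, bottom] in pixels, round what is visible of it).
- finder.trace(camera, name): "pixels" (480x640 bool, what is visible of it) and "rect" ([left, top, right, bottom] in pixels, round what is visible of it).
- finder.place_of(camera, name): "position" ([column, row] in pixels: a listed point, or the origin of a listed thing).
The state is a dict: "clock": time; "joint_positions": joint angles; "dq": joint speeds; "joint_efforts": joint torques, N m; "position": TCP position; "eef_rot": TCP orientation; "contact_force": force on the tool from outside, world axes, zero at the start; "moment": the same for the moment, N m; "finger_gap": opening from 0.0 (shut) to 1.0 (fully open).
Only numpy, scipy, OpenCV 4.12 (cv2) and the standard library are available. Lean on these libraries where they do the work, as an engineer would, in place of code of your own. Each camera call takes 0.05 s, during which the arm holds its last target.

## Working session

There is one attempt and no reset: what is moved stays moved. The work goes in short steps, Python scripts to look and compute and a tool call to move; the robot and the scene stay as the last step left them, time stands still between calls to the robot, and variables do not carry over. Pictures are saved under pics/ and viewed, and the job is handed in when it is done.

Besides the shell and the picture viewer there is one more tool, called after "Call:" as name(argument=value, ...), one argument or row to a line, values as JSON. carry_out: Moves the arm, as the interface text tells. Its arguments: {"type":"object","properties":{"moves":{"type":"array","items":{"type":"array","items":{"type":"number"}}},"claw":{"type":"number"},"squeeze":{"type":"number"}},"required":["moves"]}

```bash
mkdir -p pics; cat > h.py <<'E'
import cv2,numpy as np
from cell import telemetry,capture,order,finder
def shot(c,n):
    r=capture(c); cv2.imwrite(f'pics/{n}.png',r['pixels'][:,:,::-1]); return r
E
python3 - <<'E'
from h import *
for c in ('scene','top'):
    r=shot(c,c+'0'); print(c,r['mtx'].tolist(),r['view'].round(4).tolist())
    for n in ('hopper_bin','hopper_bar','dowel0','other_bin','hopper_tray'):
        try:
            print(n,[(d['rect'],round(d['conf'],2)) for d in finder.recognise(c,n)],[(np.round(d['position'],1),round(d['conf'],2)) for d in finder.place_of(c,n)])
        except Exception as e: print(n,e)
s=telemetry.state(); print(s['position'],s['eef_rot'],s['clock'],s['contact_force'])
E
```

```text
scene [[581.1295690548677, 0.0, 310.8439255740254], [0.0, 581.1295690548677, 236.98891424853213], [0.0, 0.0, 1.0]] [[-0.4284, 0.9036, 0.0067, 0.2733], [0.7225, 0.347, -0.598, -0.3351], [-0.5427, -0.2514, -0.8015, 1.4277], [0.0, 0.0, 0.0, 1.0]]
hopper_bin it knows: dowel, hopper_bar, hopper_tray
hopper_bar [([200.4, 170.1, 303.6, 265.4], 0.97)] [(array([226.6, 190.7]), 0.93)]
dowel0 [([237.7, 214.9, 249.0, 223.8], 0.53)] [(array([253.7, 229.2]), 0.56)]
other_bin it knows: dowel, hopper_bar, hopper_tray
hopper_tray [([200.4, 164.7, 337.6, 281.9], 0.81)] [(array([276.3, 230.8]), 0.84)]
top [[502.3117492855554, 0.0, 332.53442050512103], [0.0, 502.3117492855554, 237.82676497535562], [0.0, 0.0, 1.0]] [[-0.0054, -1.0, 0.0061, -0.0054], [-0.9926, 0.0046, -0.1212, 0.5864], [0.1212, -0.0067, -0.9926, 0.8701], [0.0, 0.0, 0.0, 1.0]]
hopper_bin it knows: dowel, hopper_bar, hopper_tray
hopper_bar [([372.9, 175.6, 481.2, 288.2], 0.63)] [(array([436.2, 188.5]), 0.97)]
dowel0 [([400.5, 212.0, 444.8, 227.6], 0.64), ([393.0, 228.2, 432.3, 246.7], 0.58)] [(array([423.3, 223.5]), 0.81), (array([412.8, 239.3]), 0.7), (array([433.3, 187.7]), 0.7)]
other_bin it knows: dowel, hopper_bar, hopper_tray
hopper_tray [([348.1, 178.1, 481.0, 343.6], 0.88)] [(array([400.6, 278.3]), 0.75)]
[ 0.1471417  -0.52995677  0.23128061] [[ 9.63556838e-01  2.67503683e-01  3.20452069e-06]
 [ 2.67503683e-01 -9.63556838e-01  7.80884490e-06]
 [ 5.17663260e-06 -6.66704481e-06 -1.00000000e+00]] 0.9 [-0.39947356 -0.36946671 -0.06595807]
```

View pics/scene0.png

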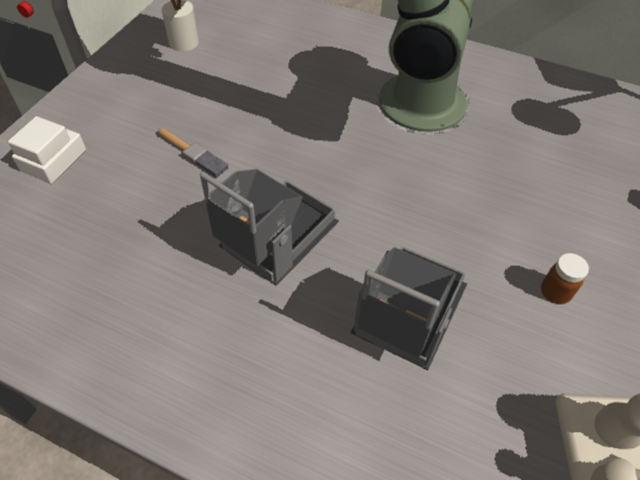

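View pics/top0.png

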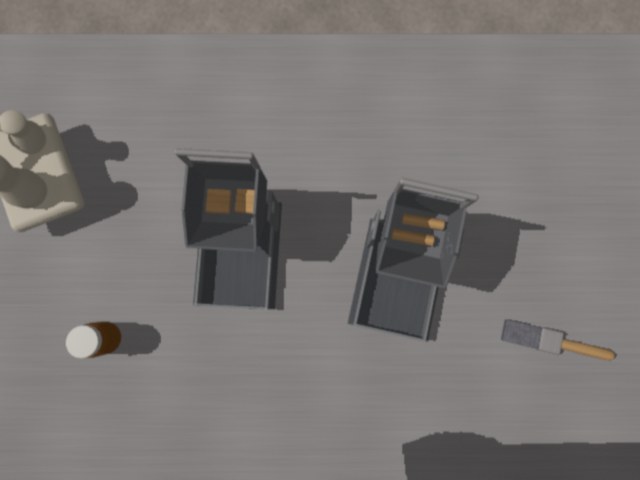

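```bash
cat >> h.py <<'E'
def ray(r,px,z):
    R=r['view'][:3,:3];t=r['view'][:3,3];C=-R.T@t
    d=R.T@np.linalg.inv(r['mtx'])@np.array([px[0],px[1],1.]); return C+d*(z-C[2])/d[2]
E
python3 - <<'E'
from h import *
for c in ('top','scene'):
    r=shot(c,c+'1')
    b=finder.place_of(c,'hopper_bar')[0]['position'];t=finder.place_of(c,'hopper_tray')[0]['position']
    B=ray(r,b,.24);T=ray(r,t,.004);print(c,B,T,'dist',np.hypot(*(B-T)[:2]),'ang',np.degrees(np.arctan2(*(B-T)[1::-1])))
    if c=='top':
        img=cv2.resize(r['pixels'][165:355,335:495],None,fx=3,fy=3,interpolation=cv2.INTER_CUBIC);cv2.imwrite('pics/crop.png',img[:,:,::-1])
    else:
        img=cv2.resize(r['pixels'][155:295,190:350],None,fx=4,fy=4,interpolation=cv2.INTER_CUBIC);cv2.imwrite('pics/crop2.png',img[:,:,::-1])
E
```

```text
top [ 0.63280486 -0.15516008  0.24      ] [ 0.50944031 -0.13375045  0.004     ] dist 0.12520856717154763 ang -9.845487851228505
scene [ 0.63507057 -0.15641981  0.24      ] [ 0.51166121 -0.13419146  0.004     ] dist 0.1253952604458871 ang -10.210567411308448
```

View pics/crop.png

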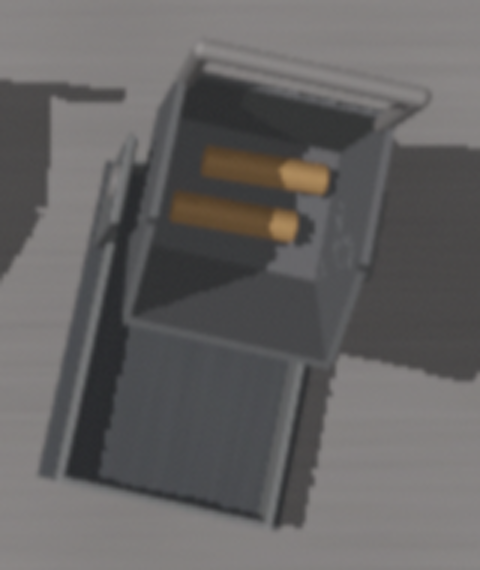

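View pics/crop2.png

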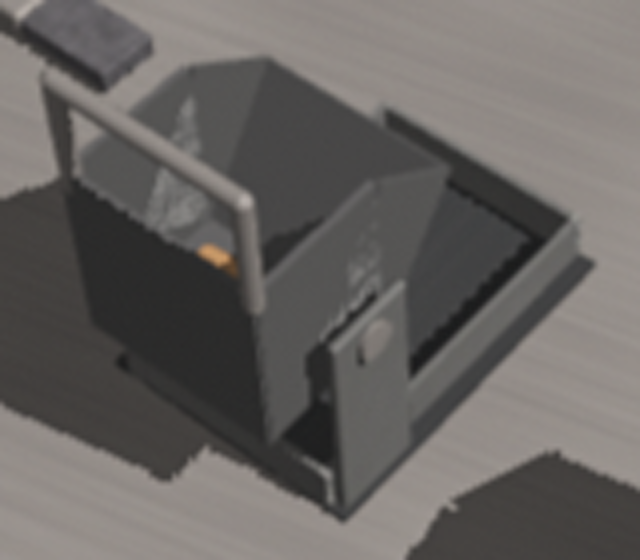

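The dowels are in the right-hand bin in the top view: bar from about (402,181) to (477,197), dowels at (423,223) and (413,239). Both cameras put the bar near (0.634, -0.157) with a yaw of about -11.5°. First I lift the tool and turn its jaws across the bar.

Call:
carry_out(
  moves=[
    [0,0,-15,-7],
    [0,0,-15,-7],
    [0,0,-15,-7],
    [0,0,-15,-7],
    [0,0,-15,-7],
    [0,0,-15,-7],
    [0,0,-15,-7],
    [0,0,-10,-7],
  ],
  claw=85,
  squeeze=40,
)

```text
clock: 1.87
position: [0.1472, -0.5303, 0.3479]
eef_rot: [[0.311, 0.95, 0.0], [0.95, -0.311, -0.002], [-0.001, 0.001, -1.0]]
contact_force: [0.4, 0.5, -0.2]
finger_gap: 0.992
```

Call:
carry_out(
  moves=[
    [0,0,0,-7],
    [0,0,0,0],
  ],
)

```text
clock: 2.03
position: [0.1472, -0.5304, 0.3471]
eef_rot: [[0.197, 0.98, 0.0], [0.98, -0.197, -0.002], [-0.002, 0.001, -1.0]]
contact_force: [0.3, -0.1, -0.6]
finger_gap: 0.996
```

```bash
cat >> h.py <<'E'
A=np.radians(-11.5); BACK=np.array([np.cos(A),np.sin(A),0]); BAR=np.array([.634,-.1565,.24])
def info(goal=None):
    s=telemetry.state();R=np.array(s['eef_rot']);print(s['clock'],s['position'].round(4),'yaw y',np.degrees(np.arctan2(R[1,1],R[0,1])).round(2),'q',np.round(s['joint_positions'],2),'F',s['contact_force'].round(2),'gap',s['finger_gap'])
    if goal is not None: print('togo tool mm',((R.T@(goal-s['position']))*1000).round(1))
E
python3 -c "
from h import *
info(BAR+[0,0,.08])"
```

```text
2.0333 [ 0.1472 -0.5304  0.3471] yaw y -11.37 q [-1.43  0.28  0.04  1.33 -0.    0.34] F [ 0.33 -0.11 -0.63] gap 0.9955411045043364
togo tool mm [462.6 403.5  26.6]
```

Call:
carry_out(
  moves=[
    [29,25,0,0],
    [29,25,0,0],
    [29,25,0,0],
    [29,25,0,0],
    [29,25,0,0],
    [29,25,0,0],
    [29,25,0,0],
    [29,25,0,0],
  ],
)

```text
clock: 2.7
position: [0.3904, -0.3409, 0.346]
eef_rot: [[0.203, 0.979, -0.0], [0.979, -0.203, 0.0], [0.0, -0.0, -1.0]]
contact_force: [0.4, -0.2, 0.5]
finger_gap: 0.994
```

Call:
carry_out(
  moves=[
    [29,25,0,0],
    [29,25,0,0],
    [29,25,0,0],
    [29,25,0,0],
    [29,25,0,0],
    [29,25,0,0],
    [29,25,0,0],
    [0,0,0,0],
  ],
)

```text
clock: 3.37
position: [0.6051, -0.1736, 0.3443]
eef_rot: [[0.196, 0.981, -0.0], [0.981, -0.196, 0.003], [0.003, -0.001, -1.0]]
contact_force: [-2.3, 0.0, -1.1]
finger_gap: 1.002
```

```bash
python3 -c "
from h import *
info(BAR+[0,0,.08])
r=shot('wrist','w1');print(r['mtx'].round(1).tolist(),r['hand_eye'].round(4).tolist(),finder.place_of('wrist','hopper_bar'))"
```

```text
3.3667 [ 0.6051 -0.1736  0.3443] yaw y -11.3 q [-0.4   0.45  0.27  1.4   0.    1.37] F [-2.35  0.01 -1.13] gap 1.0020085040217652
togo tool mm [22.3 25.  24.3]
[[358.7, 0.0, 325.2], [0.0, 358.7, 236.2], [0.0, 0.0, 1.0]] [[-0.0005, -0.96, -0.2799, 0.0707], [1.0, -0.0005, -0.0, 0.0012], [-0.0001, -0.2799, 0.96, -0.1428], [0.0, 0.0, 0.0, 1.0]] [{'position': [357.2, 205.4], 'conf': 0.68}]
```

View pics/w1.png

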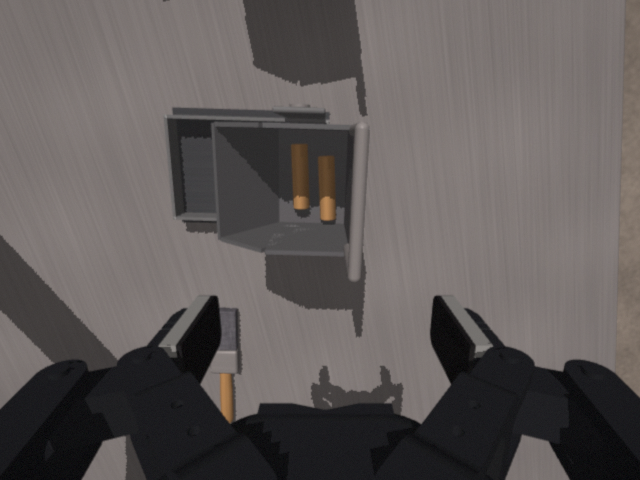

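```bash
python3 -c "
from h import *
s=telemetry.state();r=shot('wrist','w2')
T=np.eye(4);T[:3,:3]=s['eef_rot'];T[:3,3]=s['position']
r['view']=np.linalg.inv(T@r['hand_eye'])
a=ray(r,(362,128),.24);b=ray(r,(354,278),.24);print(a,b,np.linalg.norm(a-b),(a+b)/2,'normal deg',np.degrees(np.arctan2(*(b-a)[1::-1]))+90,ray(r,finder.place_of('wrist','hopper_bar')[0]['position'],.24))
info(BAR+[0,0,.08])"
```

```text
[ 0.6410169  -0.11057514  0.24      ] [ 0.61688049 -0.21479477  0.24      ] 0.10697801893001595 [ 0.6289487  -0.16268496  0.24      ] normal deg -13.039353506644204 [ 0.63088436 -0.15630075  0.24      ]
3.5667 [ 0.6005 -0.1787  0.3458] yaw y -11.59 q [-0.41  0.44  0.26  1.4  -0.    1.37] F [ 0.32 -0.72  0.66] gap 0.9957413262174815
togo tool mm [28.5 28.3 25.8]
```

Call:
carry_out(
  moves=[
    [15,15,0,1],
    [13,14,0,0],
    [0,0,25,0],
    [0,0,0,0],
    [0,0,0,0],
  ],
)

```text
clock: 3.98
position: [0.6335, -0.1578, 0.3203]
eef_rot: [[0.219, 0.976, -0.004], [0.976, -0.219, 0.001], [0.0, -0.004, -1.0]]
contact_force: [0.2, 0.0, 0.4]
finger_gap: 0.996
```

```bash
python3 -c "
from h import *
s=telemetry.state();r=shot('wrist','w3')
T=np.eye(4);T[:3,:3]=s['eef_rot'];T[:3,3]=s['position']
r['view']=np.linalg.inv(T@r['hand_eye'])
for d in finder.place_of('wrist','hopper_bar'):print(d,ray(r,d['position'],.24))
info(BAR+[0,0,-.019])"
```

```text
{'position': [323.9, 244.6], 'conf': 0.67} [ 0.63354091 -0.15786655  0.24      ]
4.0833 [ 0.6346 -0.1581  0.3224] yaw y -12.61 q [-0.36  0.5   0.3   1.37 -0.    1.43] F [-0.39 -0.11  1.23] gap 0.9955145607025071
togo tool mm [  1.4  -1.  101.4]
```

View pics/w3.png

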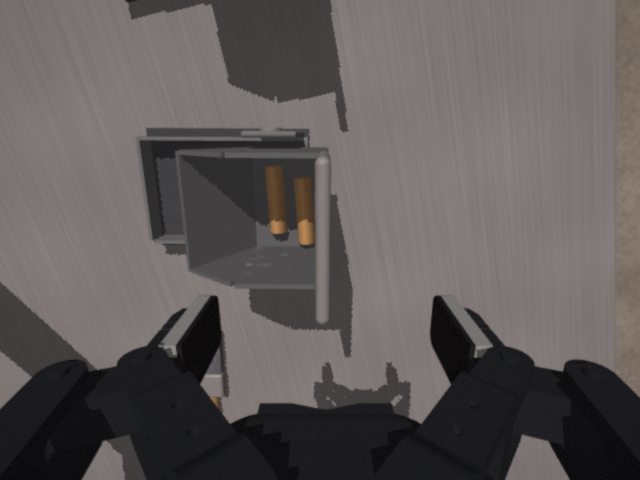

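The bar runs straight up the image at column 322, midway between the jaws, so it lines up with them. Next I descend and grip.

Call:
carry_out(
  moves=[
    [0,0,25,0],
    [0,0,25,0],
    [0,0,25,0],
    [0,0,15,0],
    [0,0,11,0],
    [0,0,0,0],
    [0,0,0,0],
  ],
)

```text
clock: 4.67
position: [0.6355, -0.1575, 0.2213]
eef_rot: [[0.217, 0.976, 0.001], [0.976, -0.217, -0.0], [-0.0, 0.001, -1.0]]
contact_force: [-0.2, 0.0, 0.2]
finger_gap: 0.997
```

Call:
carry_out(
  moves=[
    [0,0,0,0],
    [0,0,0,0],
    [0,0,0,0],
    [0,0,0,0],
    [0,0,0,0],
    [0,0,0,0],
    [0,0,0,0],
    [0,0,0,0],
  ],
  claw=0,
  squeeze=30,
)

```text
clock: 5.33
position: [0.6316, -0.1561, 0.2206]
eef_rot: [[0.216, 0.976, -0.007], [0.976, -0.216, 0.001], [-0.0, -0.007, -1.0]]
contact_force: [-11.9, 2.3, 8.8]
finger_gap: 0.106
```

```bash
python3 -c "
from h import *
info(BAR+[0,0,-.019]);shot('wrist','w4');shot('scene','s4')
# arc
a0=np.arctan2(.125,-.050);R=.1346
p=lambda t:np.array([R*np.cos(a0-t),R*np.sin(a0-t)])*1000
n=24;ts=np.linspace(0,1.8,n+1)
print([[0,round(-(p(b)-p(a))[0]),round(-(p(b)-p(a))[1])] for a,b in zip(ts,ts[1:])],p(1.8)-p(0))"
```

```text
5.3333 [ 0.6316 -0.1561  0.2206] yaw y -12.49 q [-0.35  0.53  0.09  1.14 -0.    1.43] F [-11.9    2.26   8.79] gap 0.1055940285404605
togo tool mm [ 0.1  2.4 -0.4]
[[0, -10, -3], [0, -10, -3], [0, -10, -2], [0, -10, -1], [0, -10, 0], [0, -10, 0], [0, -10, 1], [0, -10, 2], [0, -10, 3], [0, -10, 3], [0, -9, 4], [0, -9, 5], [0, -9, 5], [0, -8, 6], [0, -8, 7], [0, -7, 7], [0, -7, 8], [0, -6, 8], [0, -5, 9], [0, -5, 9], [0, -4, 9], [0, -3, 10], [0, -3, 10], [0, -2, 10]] [ 183.05145613 -104.68523206]
```

View pics/w4.png

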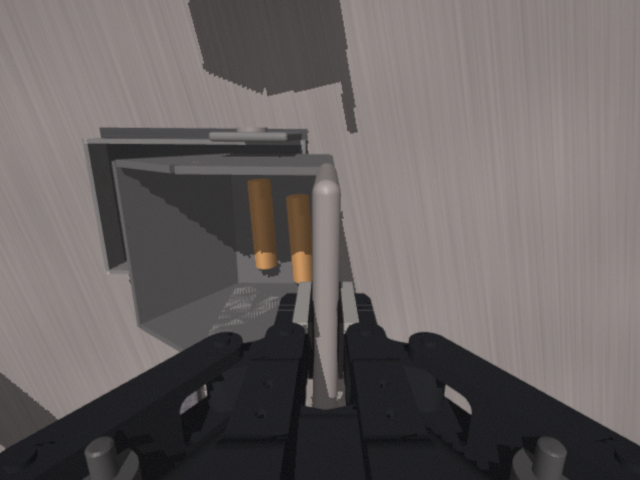

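View pics/s4.png

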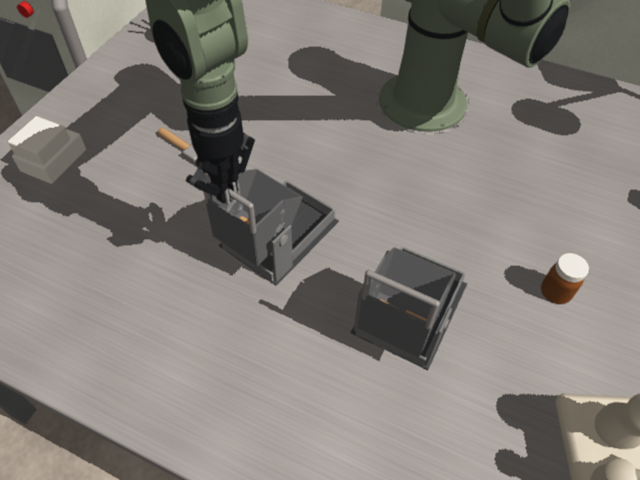

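The gripper holds the bar (opening about 9 mm). A force of 12 N shows the command sits about 4 mm too far back. I take that out and start the arc.

Call:
carry_out(
  moves=[
    [0,-4,0,0],
    [0,-10,-3,0],
    [0,-10,-3,0],
    [0,-10,-2,0],
    [0,-10,-1,0],
    [0,-10,0,0],
    [0,-10,0,0],
    [0,0,0,0],
  ],
)

```text
clock: 6.1
position: [0.573, -0.1427, 0.2308]
eef_rot: [[0.216, 0.976, 0.003], [0.976, -0.216, -0.0], [0.001, 0.003, -1.0]]
contact_force: [0.1, 1.5, 6.7]
finger_gap: 0.102
```

```bash
python3 -c "
from h import *
info(np.array([.6316,-.1561,.2206])-BACK*.060+[0,0,.009]);shot('scene','s5')"
```

```text
6.1 [ 0.573  -0.1427  0.2308] yaw y -12.47 q [-0.37  0.4  -0.09  1.08  0.    1.42] F [0.11 1.46 6.67] gap 0.10207408203033429
togo tool mm [-1.4  0.1  1.2]
```

View pics/s5.png

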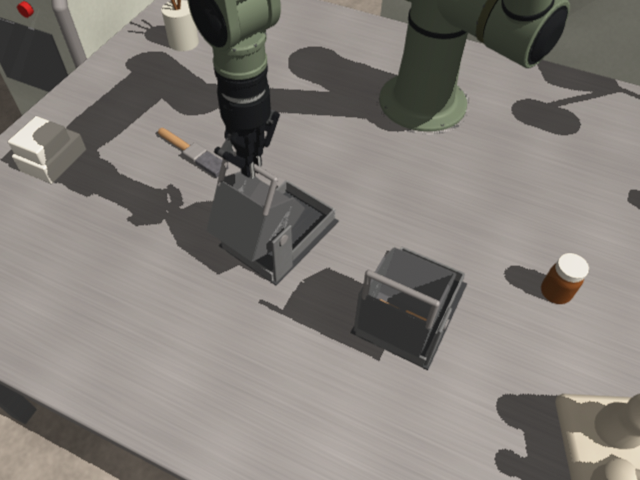

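Call:
carry_out(
  moves=[
    [0,-10,1,0],
    [0,-10,2,0],
    [0,-10,3,0],
    [0,-10,3,0],
    [0,-9,4,0],
    [0,-9,5,0],
    [0,-9,5,0],
    [0,0,0,0],
  ],
)

```text
clock: 6.82
position: [0.5068, -0.1277, 0.2056]
eef_rot: [[0.216, 0.976, -0.001], [0.976, -0.216, 0.002], [0.002, -0.001, -1.0]]
contact_force: [0.6, 3.1, -1.7]
finger_gap: 0.104
```

Call:
carry_out(
  moves=[
    [0,-8,6,0],
    [0,-8,7,0],
    [0,-7,7,0],
    [0,-7,8,0],
    [0,-6,8,0],
    [0,-5,9,0],
    [0,0,0,0],
  ],
)

```text
clock: 7.4
position: [0.4676, -0.1191, 0.1602]
eef_rot: [[0.216, 0.976, -0.0], [0.976, -0.216, 0.002], [0.002, -0.001, -1.0]]
contact_force: [3.2, 2.2, -3.7]
finger_gap: 0.104
```

```bash
python3 -c "
from h import *
info(np.array([.6316,-.1561,.2206])-BACK*.1831+[0,0,-.1047]);shot('scene','s6')"
```

```text
7.4 [ 0.4676 -0.1191  0.1602] yaw y -12.47 q [-0.4   0.27 -0.47  0.83  0.    1.38] F [ 3.21  2.21 -3.75] gap 0.1044336263916035
togo tool mm [ -3.9 -14.9  44.3]
```

View pics/s6.png

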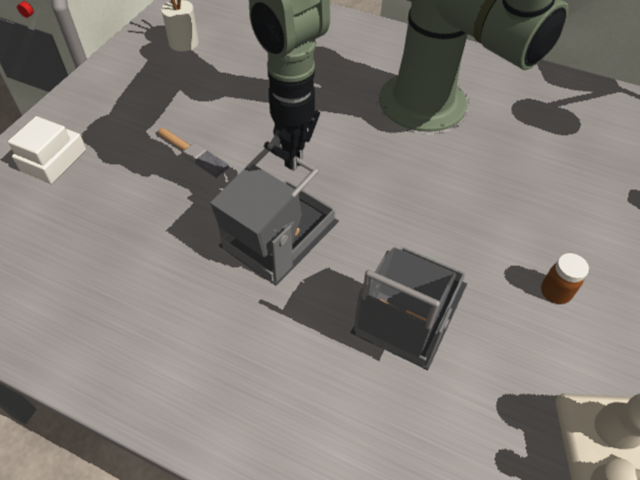

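Call:
carry_out(
  moves=[
    [0,-4,8,0],
    [0,-3,9,0],
    [0,-3,9,0],
    [0,-2,9,0],
    [0,-1,7,0],
    [0,0,0,0],
    [0,0,0,0],
  ],
)

```text
clock: 8.03
position: [0.4536, -0.1161, 0.1187]
eef_rot: [[0.216, 0.976, -0.003], [0.976, -0.216, 0.002], [0.001, -0.004, -1.0]]
contact_force: [-2.1, 4.7, -0.9]
finger_gap: 0.101
```

```bash
python3 -c "
from h import *
info(np.array([.6316,-.1561,.2206])-BACK*.1831+[0,0,-.1047]);shot('scene','s7');r=shot('top','t7')"
```

```text
8.0333 [ 0.4536 -0.1161  0.1187] yaw y -12.47 q [-0.41  0.3  -0.56  0.72  0.    1.38] F [-2.14  4.73 -0.92] gap 0.10052241598921395
togo tool mm [-3.8 -0.6  2.8]
```

View pics/s7.png

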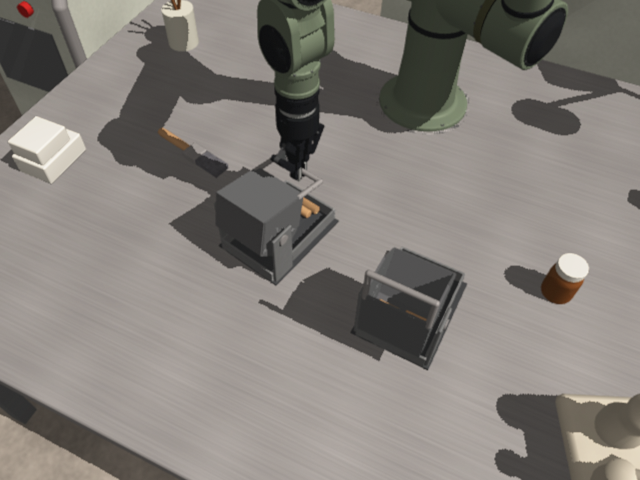

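Call:
carry_out(
  moves=[
    [0,0,3,0],
    [0,0,3,0],
    [0,0,0,0],
    [0,0,0,0],
  ],
)

```text
clock: 8.47
position: [0.4529, -0.116, 0.1143]
eef_rot: [[0.216, 0.976, -0.004], [0.976, -0.216, 0.002], [0.001, -0.004, -1.0]]
contact_force: [-8.9, 7.2, 13.5]
finger_gap: 0.101
```

Call:
carry_out(
  moves=[
    [0,0,2,0],
    [0,0,0,0],
    [0,0,0,0],
    [0,0,0,0],
  ],
)

```text
clock: 8.8
position: [0.4529, -0.116, 0.1139]
eef_rot: [[0.216, 0.976, -0.003], [0.976, -0.216, 0.001], [0.0, -0.003, -1.0]]
contact_force: [-13.1, 8.3, 30.5]
finger_gap: 0.102
```

It reached the stop: 2 mm more command moved it only 0.4 mm and raised Fz to 30 N. Now I relieve the force, open partway so the rear finger stays inside the 50 mm gap, and lift.

Call:
carry_out(
  moves=[
    [0,0,-3,0],
    [0,0,0,0],
    [0,0,0,0],
  ],
)

```text
clock: 9.05
position: [0.4529, -0.116, 0.1144]
eef_rot: [[0.216, 0.976, -0.004], [0.976, -0.216, 0.002], [0.001, -0.004, -1.0]]
contact_force: [-3.2, 5.5, 0.7]
finger_gap: 0.101
```

Call:
carry_out(
  moves=[
    [0,0,0,0],
    [0,0,0,0],
    [0,0,0,0],
    [0,0,0,0],
    [0,0,0,0],
    [0,0,0,0],
  ],
  claw=36,
)

```text
clock: 9.55
position: [0.455, -0.1173, 0.1144]
eef_rot: [[0.216, 0.976, 0.0], [0.976, -0.216, -0.0], [-0.0, 0.0, -1.0]]
contact_force: [-0.9, 0.6, -0.4]
finger_gap: 0.419
```

```bash
python3 -c "
from h import *
info();shot('wrist','w8')"
```

```text
9.55 [ 0.455  -0.1173  0.1144] yaw y -12.49 q [-0.41  0.3  -0.56  0.71 -0.    1.38] F [-0.86  0.57 -0.4 ] gap 0.418578480941005
```

View pics/w8.png

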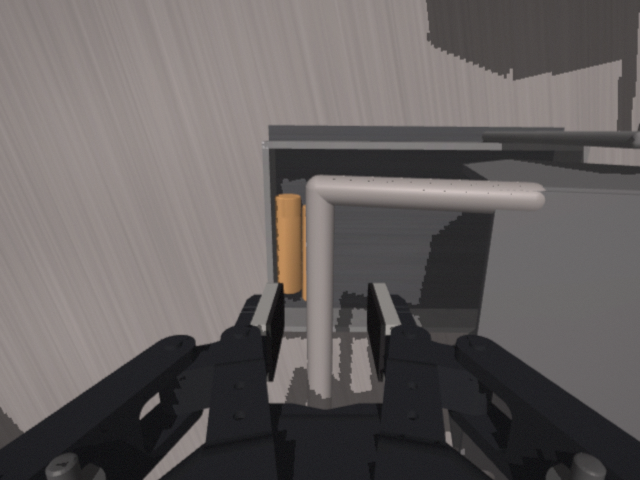

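The jaws at columns 270 and 385 are clear of the bar at 320, and both dowels lie in the tray at its front wall (about column 290–310). Lifting straight up.

Call:
carry_out(
  moves=[
    [0,0,-15,0],
    [0,0,-25,0],
    [0,0,-30,0],
    [0,0,-30,0],
    [0,0,-30,0],
    [0,0,-30,0],
    [0,0,0,0],
  ],
)

```text
clock: 10.18
position: [0.4576, -0.1182, 0.28]
eef_rot: [[0.216, 0.976, 0.009], [0.976, -0.216, -0.004], [-0.002, 0.009, -1.0]]
contact_force: [0.6, -0.6, 1.5]
finger_gap: 0.418
```

Call:
carry_out(
  moves=[
    [-30,-20,0,0],
    [-30,-20,0,0],
    [-30,-20,0,0],
    [-30,-20,0,0],
    [-30,-20,0,0],
    [-30,-20,0,0],
    [0,0,0,0],
    [0,0,0,0],
  ],
)

```text
clock: 10.85
position: [0.2975, -0.2679, 0.2741]
eef_rot: [[0.221, 0.975, 0.0], [0.975, -0.221, 0.0], [0.0, 0.0, -1.0]]
contact_force: [0.8, 0.2, -0.5]
finger_gap: 0.424
```

```bash
python3 -c "
from h import *
info()
H=np.array([.6316,-.1561,0])-.05*BACK; tr=H-.07*BACK
for c in('scene','top'):
    r=shot(c,c+'9')
    for d in finder.place_of(c,'dowel0'):
        P=ray(r,d['position'],.013)-tr; print(c,round(d['conf'],2),d['position'],'tray x,y',(P@BACK).round(3),(P@np.array([-BACK[1],BACK[0],0])).round(3))
    for d in finder.place_of(c,'hopper_bar'): print('bar',d,ray(r,d['position'],.136)-H)
    v=(slice(120,310),slice(180,480)) if c=='scene' else (slice(130,370),slice(170,500))
    cv2.imwrite('pics/z'+c+'.png',cv2.resize(r['pixels'][v],None,fx=2.4,fy=2.4)[:,:,::-1])
"
```

```text
10.85 [ 0.2975 -0.2679  0.2741] yaw y -12.76 q [-0.92  0.02 -0.46  1.09  0.    0.88] F [ 0.84  0.22 -0.53] gap 0.42358168931544915
scene 0.52 [302.1, 200.6] tray x,y -0.088 -0.006
scene 0.4 [294.5, 207.8] tray x,y -0.063 -0.006
bar {'position': [298.2, 170.5], 'conf': 0.85} [-0.1258394   0.03275572  0.136     ]
top 0.71 [393.5, 325.4] tray x,y -0.086 -0.003
top 0.62 [396.5, 316.3] tray x,y -0.069 -0.006
bar {'position': [400.3, 314.4], 'conf': 0.97} [-0.13038003  0.03250053  0.136     ]
```

View pics/zscene.png

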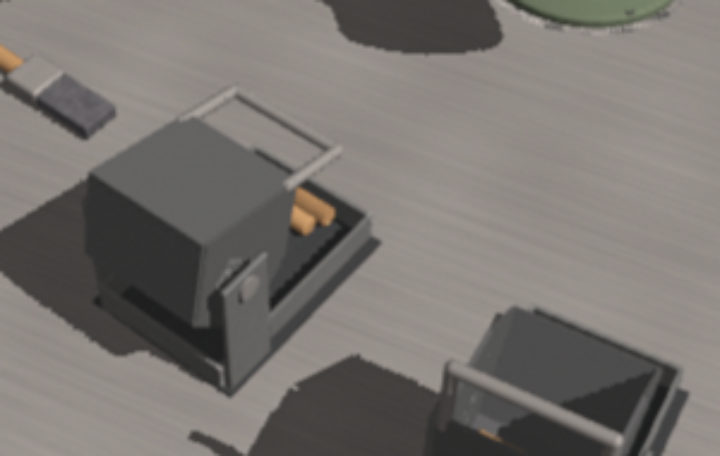

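View pics/ztop.png

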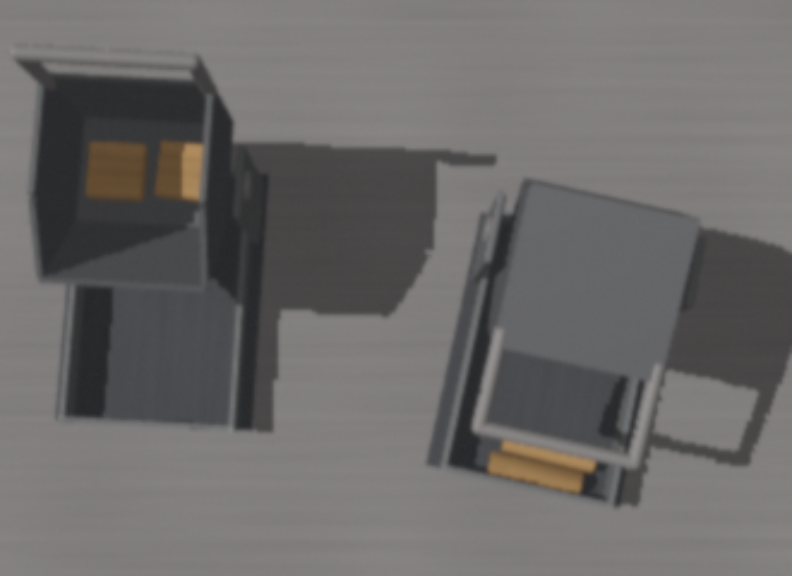

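```bash
python3 -c "
from h import *
print(order.close_job())"
```

```text
the job is handed in; nothing more can be done
None
```

I pulled the dowel bin forward by its bar to the stop, and both dowels tipped out into its tray. I then let go of the bar, moved the arm clear and handed the job in at about 11 s. No verdict came back.

- **Stop:** at the end of the pull, 2 mm more command moved the bar only 0.4 mm and the upward force rose to about 30 N. I did not read the joint angle directly. After release, the cameras put the bar 130–134 mm in front of the hinge, where 133 mm is expected at the stop.
- **Dowels:** in the tray's frame they lie at x of about -0.087 and -0.066 m and y of about -0.005 m, well inside the limits. The two cameras agree to within about 6 mm, although the finder's confidence was only 0.4–0.7. I assumed a height of about 13 mm. The pictures show both dowels lying in the tray against its front wall.
- **Pad bin:** the last pictures show it upright with both pads still inside.
- **Forces:** the largest wrist reading was about 34 N, during the press at the stop. It was near zero once the arm was clear.

The only disagreement was that the bar measured about 3 mm further back than where it was actually gripped. This caused a side force of about 12 N on closing, which I relieved before pulling.

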